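# Clear the ear defenders and hold the goldsmith's caddy level

### The job

On the goldsmith's bench, ear defenders stand astride the small wooden caddy and block its handle: hang them by the headband over the steel rail and let go of them. Then lift the caddy by its handle at least 10 cm clear of the bench, level and with the block and the bangle still in it, and finish while holding it there, still, with nothing else carrying it. Never tip the caddy, and leave the other things on the bench where they are.

Things in the scene. Friction and masses are not known exactly. Their poses are not given: they have to be found in the camera images.
- muffs_pad (a point): Ear defenders (grey cups, black band) stand upright on their cups, astride the caddy. Point: centre of the grey crown cushion, 48 (own x) x 28 (y) x 32 (z) mm, 146 above the cups' underside. Below it the band is 5 thick, 24 wide in y; its underside is 21 below this point, level for 44 in x. The rail's bar goes under it along own y.
- muffs: The ear defenders as a whole, rigid, 180 g; origin midway between the undersides of the cups. Cups: outer faces 140 mm apart in own x, inner faces 83 apart, 56 in y, 62 tall; total height 162.
- rail_mid (a point): Middle of the fixed steel rail's bar (on its axis): a horizontal round bar 12 mm in diameter, 220 long along its own y, about 150 above the bench, on a post at each end, free between. Own x is level and across the bar.
- rail: The fixed rail, origin on the bench under the middle of the bar; y along the bar.
- caddy_handle (a point): Centre of the handle of a small wooden carrying caddy: a straight rigid bar 14 wide (own x), 16 high, 160 long (own y, mm), its centre 75 above the caddy's underside. End posts 26 wide, 6 thick stand at y = +-77.
- caddy: The caddy as a whole, origin at the centre of its underside; z up when level, y along the handle. Tray 66 (x) x 160 (y) mm, walls 34 high, 4 thick, a cross wall at y = 0 makes two compartments. 240 to 420 g empty, under 0.76 kg loaded.
- block_center (a point): Loose steel block 44 x 44 x 18 mm in one compartment of the caddy (about 38 to one side of the middle along the handle): centre. About 260 g, so the loaded caddy balances about 11 to 18 mm from the middle of the handle, towards the block.
- bangle_center (a point): Loose brass bangle, 52 mm outside diameter, 44 inside, 10 high, lying flat in the caddy's other compartment: centre. 30 g.
- brush: Bystander, not to be disturbed: bench brush lying flat, 170 long (mm); origin at its underside.
- hammer: Bystander, not to be disturbed: small hammer lying flat, 220 long (mm); origin at its underside.
- pliers: Bystander, not to be disturbed: flat-nose pliers lying flat, about 150 long, 11 thick (mm); origin at its underside.
- flux: Bystander, not to be disturbed: amber bottle, 52 across, 120 tall (mm); origin at its underside.
- file: Bystander, not to be disturbed: flat file with wooden handle, 210 long, lying (mm); origin at its underside.

How it is judged (in metres and radians):
On the way, in this order (a step that is already met when the one before it is completed fails the run):
1. the ear defenders hang by the headband on the rail, released (x of muffs_pad in the frame of rail_mid between -0.035 and 0.035 m and y of muffs_pad in the frame of rail_mid between -0.09 and 0.09 m and z of muffs_pad in the frame of rail_mid between 0.01 and 0.036 m and angle between the y axis of muffs and the y axis of rail, either way round below 0.6 rad and angle between muffs_pad's own z axis and vertical below 0.4 rad and contact force between muffs and rail above 0.5 N and contact force between muffs and the fingers below 0.1 N and linear speed of muffs below 0.05 m/s), for 0.3 s.
2. the caddy is in the air, held level by the handle with its load in it (height (world z) of caddy_handle above 0.155 m and angle between caddy_handle's own z axis and vertical below 0.14 rad and contact force between caddy and the fingers above 2 N and contact force between caddy and rail below 0.2 N and contact force between caddy and muffs below 0.2 N and contact force between caddy and brush below 0.2 N and contact force between caddy and hammer below 0.2 N and contact force between caddy and pliers below 0.2 N and contact force between caddy and flux below 0.2 N and contact force between caddy and file below 0.2 N and x of block_center in the frame of caddy_handle between -0.034 and 0.034 m and y of block_center in the frame of caddy_handle between -0.082 and 0.082 m and z of block_center in the frame of caddy_handle between -0.08 and -0.03 m and x of bangle_center in the frame of caddy_handle between -0.034 and 0.034 m and y of bangle_center in the frame of caddy_handle between -0.082 and 0.082 m and z of bangle_center in the frame of caddy_handle between -0.08 and -0.03 m), for 0.3 s.
At the end, for the whole second after the job is handed in: Ear defenders hang released on the rail (crown within 35 mm across, 90 mm along, 0.6 rad yaw, 0.4 rad tilt). Fingers hold the caddy at least 80 mm up, tilt under 0.14 rad, under 30 mm/s and 0.15 rad/s, touching no rail, ear defenders or bystander; block and bangle in it (all of step 1 and all of step 2 and linear speed of caddy below 0.03 m/s and angular speed of caddy below 0.15 rad/s); the arm keeps its last pose, push and grip.
It fails at once if the caddy is tipped (over 0.35 rad) (angle between caddy_handle's own z axis and vertical above 0.35 rad).
It fails at once if a bystander is moved by over 40 mm (distance of any of brush, hammer, pliers, flux, file from where it was at the start of the episode above 0.04 m).
It also fails if it takes over 67 s, if anything falls off the work surface, if the arm or the gripper's body presses on something with over 40 N, if the wrist force passes 120 N, or if a joint passes its speed limit or range.

### The arm

A 6-joint arm with a two-finger parallel gripper is mounted at the origin on the work surface. World frame = base frame: x ahead of the robot, y to its left, z up, the work surface at z = 0. Lengths are in m, angles in degrees, forces in N, time in s.
With the tool pointing down it reaches from about 0.4 to 0.825 m from the base axis. Payload 7 kg.
Tool frame: the origin (TCP) lies at the very end of the fingers, on their centre line; the grasp point (between the pads) lies 19 mm behind it; x points along the fingers, y is the direction in which the jaws open and shut, and the axes are right-handed (so a half turn about x gives the same grasp; the last joint's range is limited). The gripper opens to 88 mm and grips with 3 to 60 N. Pads are 19 mm wide; open, the fingers measure 130 mm over their backs; the gripper's body (78 mm by 193 mm) begins 47 mm behind the grasp point.
Start: joints at [-50.071, 20.546, 0.682, 0, -70.136, -16.507], TCP at [0.268, -0.619, 0.227] pointing down, gripper open.
Joint ranges: [-176.03, 176.03], [-82.01, 121.73], [-58.28, 71.71], [-173.87, 95.51], [-174.79, -0.11], [-173.66, 173.66]. Speed limits (degrees/s): [136.94, 136.94, 172.46, 180, 180, 180].

### API

Orientations are given as [roll, pitch, yaw] about the fixed x, y, z axes, in that order (R = Rz(yaw) Ry(pitch) Rx(roll)).
In Python, from plant import monitor, eyes, ticket gives the robot as it stands. The module is installed in compiled form; this text tells all that it offers.
- The arm moves only by the shell command python3 -m crank 'ROWS'. ROWS is JSON, a list of rows, each an object with "linear": the shift along the world's x, y, z in units of 60 mm (1.0 is 60 mm), a list of three; "rot": the turn, a rotation vector about the world's x, y, z in units of 5 degrees (1.0 is 5 degrees), a list of three; "hand": the opening, from 0 (shut) to 1 (fully open). In form: [{"linear": [tx, ty, tz], "rot": [ax, ay, az], "hand": hand}, ...]. A call has 1 to 20 rows; each row shifts and turns the pose as measured when the row begins; what a row does not reach is not made up. A row lasts 1/8 s, in which the tool goes at most 62.5 mm and 10.7 degrees, less where a joint would pass 70% of its speed; a pose out of reach is approached as far as the arm can. A call is refused whole if a number of a shift passes 1 or a number of a turn 1, either way. A call with a gripper value outside its range is refused whole. The fingers move at their own pace and stop on an object; the grip force is fixed at half the most. Time passes only in rows, so rows that do not move let the fingers close. It gives the time, the measured TCP pose, the force and the opening at its end, in the units of the state.
- monitor.get_obs(): the state, without advancing time (a new reading comes with each control period).
- eyes.snapshot(name): name is "side" or "top"; returns a dict with "image" (384x512x3 uint8, red, green, blue), "depth" (384x512 float32, m along the optical axis (not along the pixel's ray), 0 where there is no reading), "K" (3x3 intrinsics, pixels), "camera_from_world" (4x4, takes a point from world to camera coordinates). Camera axes: x right, y up, looking along -z (the intrinsics and any distortion apply to the point x, -y, -z); pixel columns grow to the right and rows downward; lengths in m; the calibration is good to about 2 mm. A picture is of the moment at which its call begins.
- ticket.close_job(): hands the job in, once; it reports no verdict.
The state is a dict: "clock": time; "joint_pos": joint angles; "qvel": joint speeds; "tau": joint torques, N m; "tool_pos": TCP position; "orientation": TCP orientation; "force": force on the tool from outside, world axes, zero at the start; "moment": the same for the moment, N m; "opening": finger opening in m.
Only numpy, scipy, OpenCV 4.12 (cv2) and the standard library are available. Lean on these libraries where they do the work, as an engineer would, in place of code of your own. Each camera call takes 0.05 s, during which the arm holds its last target.

## Working session

There is one attempt and no reset: what is moved stays moved. The work goes in short steps, Python scripts to look and compute and a shell command to move; the robot and the scene stay as the last step left them, time stands still between calls to the robot, and variables do not carry over. Pictures are saved under pics/ and viewed, and the job is handed in when it is done.

```bash
mkdir -p pics; cat > h.py <<'E'
import numpy as np, cv2
from plant import monitor, eyes, ticket
def snap(n,f=None):
    s=eyes.snapshot(n)
    if f: cv2.imwrite('pics/'+f,cv2.cvtColor(s['image'],cv2.COLOR_RGB2BGR))
    return s
def cloud(s):
    K=s['K'];d=s['depth'];v,u=np.mgrid[0:d.shape[0],0:d.shape[1]]
    x=(u-K[0,2])/K[0,0]*d;y=(v-K[1,2])/K[1,1]*d
    P=np.stack([x,-y,-d,np.ones_like(d)],-1)
    W=P@np.linalg.inv(s['camera_from_world']).T
    W=W[...,:3];W[d==0]=np.nan
    return W
E
python3 - <<'E'
from h import *
for n in('top','side'):
    s=snap(n,n+'0.png');print(n,s['K'],np.linalg.inv(s['camera_from_world']).round(3), {k for k in s})
o=monitor.get_obs();print({k:np.round(v,3) for k,v in o.items()})
E
```

```text
top [[456.65249541   0.         252.68443138]
 [  0.         456.65249541 186.52314561]
 [  0.           0.           1.        ]] [[ 0.025  0.986 -0.166  0.304]
 [-1.     0.024 -0.007 -0.022]
 [-0.003  0.166  0.986  1.541]
 [ 0.     0.     0.     1.   ]] {'depth', 'image', 'K', 'camera_from_world'}
side [[353.96525897   0.         254.52950399]
 [  0.         353.96525897 191.71345949]
 [  0.           0.           1.        ]] [[-0.696  0.372 -0.615 -0.07 ]
 [-0.718 -0.342  0.606  0.609]
 [ 0.015  0.863  0.505  0.601]
 [ 0.     0.     0.     1.   ]] {'depth', 'image', 'K', 'camera_from_world'}
{'clock': np.float64(0.1), 'joint_pos': array([-5.0072e+01,  2.0589e+01,  6.3900e-01, -1.6000e-02, -7.0137e+01,
       -1.6508e+01]), 'qvel': array([-0.04 , -0.085,  0.099,  0.082,  0.125, -0.033]), 'tau': array([-1.0000e-03, -5.8416e+01,  2.9375e+01,  7.0160e+00,  1.0000e-02,
       -0.0000e+00]), 'tool_pos': array([ 0.268, -0.619,  0.226]), 'orientation': array([ 96.502,  89.911, 119.916]), 'force': array([ 0.254,  0.401, -0.106]), 'moment': array([ 0.034,  0.003, -0.004]), 'opening': np.float64(0.087)}
```

View pics/top0.png

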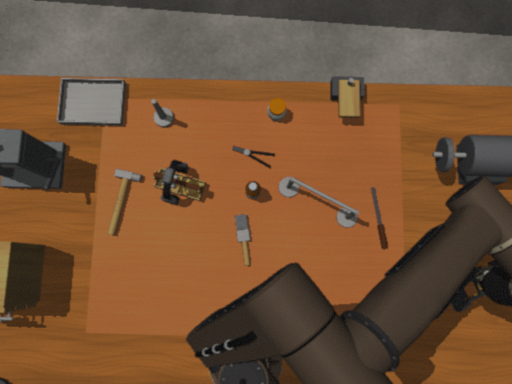

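View pics/side0.png

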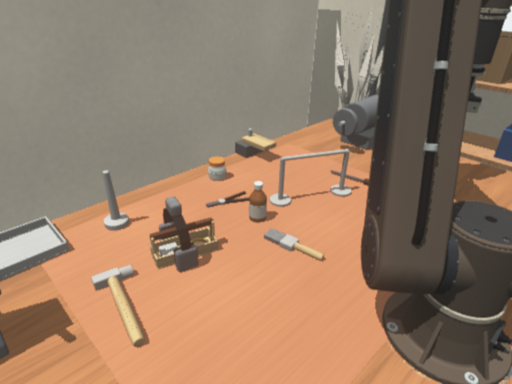

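The top view shows the ear defenders and caddy at about (180,185). The rail runs from (290,187) to (348,217), and the flux bottle at (252,188) stands between them. The hammer is at (120,200), the brush at (243,238), the pliers at (253,155) and the file at (378,218).

```bash
cat > m.py <<'E'
from h import *
s=snap('top');W=cloud(s);np.set_printoptions(suppress=True,precision=4)
im=s['image']
c=cv2.cvtColor(im[145:230,90:400],cv2.COLOR_RGB2BGR)
t=cv2.cvtColor(im[150:215,140:225],cv2.COLOR_RGB2BGR)
cv2.imwrite('pics/tc.png',cv2.resize(t,None,fx=9,fy=9,interpolation=cv2.INTER_CUBIC))
s2=snap('side')
cv2.imwrite('pics/sc.png',cv2.resize(cv2.cvtColor(s2['image'][190:280,140:230],cv2.COLOR_RGB2BGR),None,fx=6,fy=6,interpolation=cv2.INTER_CUBIC))
W2=cloud(s2)
# z map around muffs
print('z mm top'); print(np.round(W[155:212:3,150:215:3,2]*1000).astype(int))
# rail points
for nm,w in(('top',W[150:235,270:370].reshape(-1,3)),('side',W2[140:210,260:365].reshape(-1,3))):
    p=w[(w[:,2]>.135)&(w[:,2]<.17)]
    c=p.mean(0);print(nm,'rail',len(p),c,p.min(0),p.max(0))
    v=np.linalg.svd(p[:,:2]-c[:2])[2][0];print(v,np.degrees(np.arctan2(v[1],v[0])), ((p[:,:2]-c[:2])@v).min(),((p[:,:2]-c[:2])@v).max())
E
python3 m.py
```

```text
z mm top
[[  5   4  -6   2   8  -1   4   5   5   0   1   4  -4   2   3   3   2   9
   -8   0   0   0]
 [  6   1   2   1   1   4   1  -2   1  -1   4   6  -6   0   5  -1   9   3
   -7   7   5   3]
 [  3   3   3   2  -1   1   5 116 105 101  92  -9   0   6  -2   3   2  -1
    4   7   2   7]
 [  1   7   2   6  -1   1   0 119 118 122  68  63  59  -7  -3   4   1  -2
    6   3  -1   1]
 [  6   1   2   3   3   2   6 130 128  62  58  52  44  -2   3   6   1  -1
    4  -2   0   1]
 [ -4  -2   1  39  12 161 167 167 131  33  48  58  28   4   3   1   0  -3
    4   1  -9   1]
 [  3  -3  85  27   6 162 159 161 140  34   1   6  11  -1   8  -1   2  -2
   -1   0   2   4]
 [ -3  81  91  83  80 163 163 162  20  27   3  23  31   5  -1  -3   6  -6
    3  -3  -1   0]
 [  4  -2  48  12 160 163 161 155  88  84  26  -1  11  -1  26  37   2   5
   -3   0  -1   5]
 [  7  10  29   9  26 161 165 148  89  92  85  87  82   8   4  21   7  22
   31   9   3   3]
 [  3   6  14  -1   8 133 131  24  21   2  16  82  85  81  81  84   6  80
   21   1  -4   3]
 [  0  -4   1  18  32 126 125  10   2  36   2  16   0   6  79  87  8
[... 314 characters left out ...]
 -2   4   1  64  62  62  55  38   6   1   4   3  -1   2  17   1
    1   0   8   1]
 [  4  -1  -2  -5   3  -2   0  18  42  22   6   1   3   1   2   1   0   5
    2   1   3  -3]
 [  1   6  -2   3  -6  -1  -2   4   3   1   5   4   2   3   4  -3  -1  -5
   -7   0  -4   2]
 [  8   0  -3  -1   1   5  -3   2   5  -1   5   3   2   2  -5   7  -2   1
   -1  -3   8   7]]
top rail 315 [ 0.5153 -0.2308  0.1545] [ 0.4588 -0.3372  0.136 ] [ 0.5718 -0.1248  0.1643]
[-0.4449 -0.8956] -116.41392041361357 -0.11758800459860762 0.11787116814307916
side rail 299 [ 0.5164 -0.2239  0.1506] [ 0.4583 -0.3315  0.135 ] [ 0.5713 -0.125   0.1573]
[0.4449 0.8956] 63.581742204058834 -0.12092919264989868 0.11081908851195571
```

View pics/tc.png

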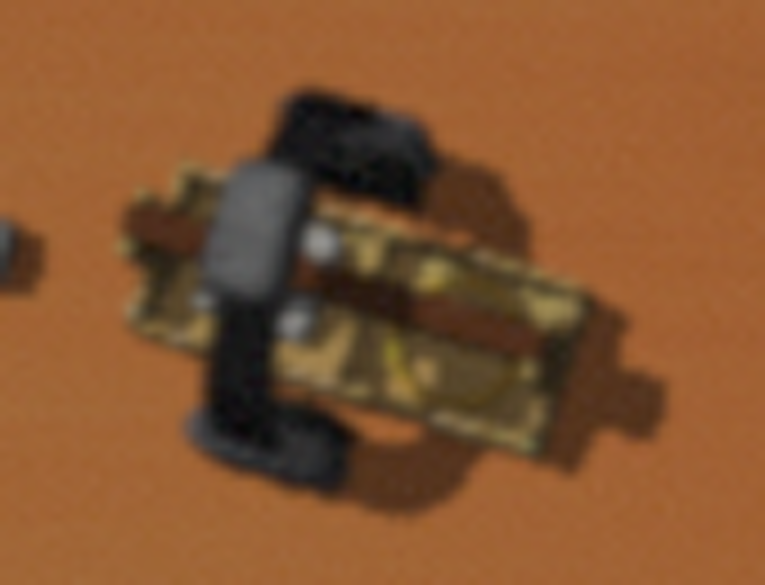

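View pics/sc.png

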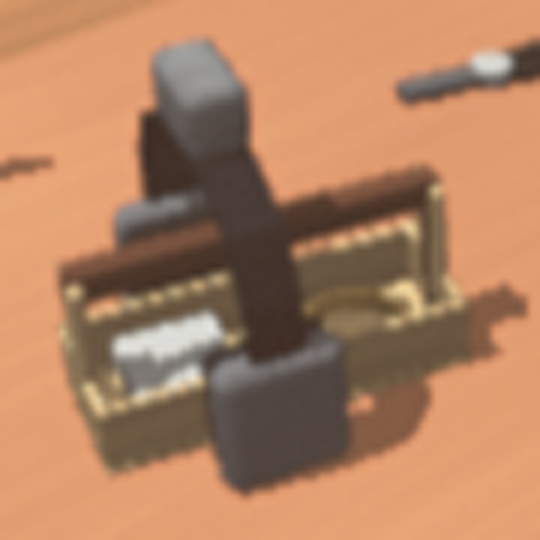

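The top crop shows the grey crown pad at about (168,176), the brown handle running from (156,174) to (205,188), and the cups at (179,166) and (170,199). The block lies in the left (+y) compartment and the bangle in the right.

```bash
cat > m2.py <<'E'
from h import *
np.set_printoptions(suppress=True,precision=4)
T=[snap('top') for _ in range(4)]
s=T[0]; img=np.mean([t['image'].astype(float) for t in T],0)
W=np.mean([cloud(t) for t in T],0)
Ci=np.linalg.inv(s['camera_from_world']);o=Ci[:3,3];K=s['K']
def ray(uv,z):
    uv=np.atleast_2d(uv).astype(float)
    d=np.stack([(uv[:,0]-K[0,2])/K[0,0],-(uv[:,1]-K[1,2])/K[1,1],-np.ones(len(uv))],1)@Ci[:3,:3].T
    return o+d*((z-o[2])/d[:,2])[:,None]
print('bench z',np.nanmedian(W[210:225,150:230,2]))
def roi(z0,z1):
    m=np.zeros(W.shape[:2],bool);m[150:215,145:215]=True
    return m&(W[...,2]>z0)&(W[...,2]<z1)
m=roi(.150,.175);v,u=np.nonzero(m);p=ray(np.c_[u,v],.162)[:,:2]
r=cv2.minAreaRect((p*1000).astype(np.float32));print('pad',len(p),p.mean(0),r)
hsv=cv2.cvtColor(img.astype(np.uint8),cv2.COLOR_RGB2HSV)
m=roi(.07,.105);v,u=np.nonzero(m);print('handle hsv',np.median(hsv[m],0))
p=ray(np.c_[u,v],.083)[:,:2]
l=cv2.fitLine((p*1000).astype(np.float32),cv2.DIST_HUBER,0,.1,.01).ravel();print('handle line',l,np.degrees(np.arctan2(l[1],l[0])))
q=(p*1000-l[2:])@l[:2];print(q.min(),q.max(),np.abs((p*1000-l[2:])@[-l[1],l[0]]).max(),'mid',l[2:]+l[:2]*(q.min()+q.max())/2)
m=roi(.045,.07)|roi(.105,.15);
# cups tops z .062
m=roi(.05,.07);v,u=np.nonzero(m);p=ray(np.c_[u,v],.062)[:,:2]
n,lab=cv2.connectedComponents(m.astype(np.uint8))
for i in range(1,n):
    k=lab[v,u]==i
    if k.sum()>8: print('cup?',k.sum(),p[k].mean(0))
m=roi(.09,.15);v,u=np.nonzero(m)
P=W[m];l=cv2.fitLine((P[:,:2]*1000).astype(np.float32),cv2.DIST_HUBER,0,.1,.01).ravel();print('band',l,np.degrees(np.arctan2(l[1],l[0])))
E
python3 m2.py
```

```text
bench z 0.001475920973518563
pad 139 [0.565  0.2497] ((565.3085327148438, 249.52783203125), (28.525840759277344, 48.13898849487305), 75.0215835571289)
handle hsv [ 12. 154.  70.]
handle line [  0.2676   0.9635 558.2632 226.9528] 74.47671
-70.83390185632062 88.9562590623967 67.54513001151554 mid [560.6882 235.6834]
cup? 61 [0.6151 0.2248]
cup? 10 [0.5383 0.1601]
cup? 85 [0.5079 0.2574]
band [  0.9698  -0.244  558.0021 251.3886] -14.123443
```

```bash
cat > st.py <<'E'
from h import *
from scipy.spatial.transform import Rotation as Ro
def st():
    o=monitor.get_obs();R=Ro.from_euler('xyz',o['orientation'],degrees=True).as_matrix()
    print('t %.2f'%o['clock'],'pos',np.round(o['tool_pos'],4),'yaw of tool y %.1f'%np.degrees(np.arctan2(R[1,1],R[0,1])),'x-axis',R[:,0].round(3),'F',np.round(o['force'],2),'M',np.round(o['moment'],3),'open',round(float(o['opening']),4),'q',np.round(o['joint_pos'],1))
if __name__=='__main__': st()
E
python3 st.py
```

```text
t 0.40 pos [ 0.2683 -0.6193  0.2264] yaw of tool y 113.4 x-axis [-0.  0. -1.] F [ 0.31 -0.14  0.91] M [-0.041 -0.026  0.029] open 0.088 q [-50.1  20.6   0.7  -0.  -70.1 -16.5]
```

```bash
python3 -m crank '[{"linear":[0.28,0.8,0.1],"rot":[0,0,-0.43],"hand":1},{"linear":[0.28,0.8,0.1],"rot":[0,0,-0.43],"hand":1},{"linear":[0.28,0.8,0.1],"rot":[0,0,-0.43],"hand":1},{"linear":[0.28,0.8,0.1],"rot":[0,0,-0.43],"hand":1},{"linear":[0.28,0.8,0.1],"rot":[0,0,-0.43],"hand":1},{"linear":[0.28,0.8,0],"rot":[0,0,-0.43],"hand":1},{"linear":[0.28,0.8,0],"rot":[0,0,-0.43],"hand":1},{"linear":[0.28,0.8,0],"rot":[0,0,-0.43],"hand":1},{"linear":[0.28,0.8,0],"rot":[0,0,-0.43],"hand":1},{"linear":[0.28,0.8,0],"rot":[0,0,-0.43],"hand":1},{"linear":[0.28,0.8,0],"rot":[0,0,-0.43],"hand":1},{"linear":[0.28,0.8,0],"rot":[0,0,-0.43],"hand":1},{"linear":[0.28,0.8,0],"rot":[0,0,-0.43],"hand":1},{"linear":[0.28,0.8,0],"rot":[0,0,-0.43],"hand":1},{"linear":[0.28,0.8,0],"rot":[0,0,-0.43],"hand":1},{"linear":[0.28,0.8,0],"rot":[0,0,-0.43],"hand":1}]'; python3 st.py
```

```text
clock: 2.4
tool_pos: [0.5408, 0.1716, 0.2601]
orientation: [18.6, 89.4, 6.3]
force: [0.9, -0.5, 0.5]
opening: 0.0876
t 2.40 pos [0.5408 0.1716 0.2601] yaw of tool y 77.7 x-axis [ 0.011  0.001 -1.   ] F [ 0.92 -0.47  0.51] M [-0.106 -0.134  0.   ] open 0.0876 q [  37.6    8.9  -10.8    0.3  -69.8 -140. ]
```

```bash
python3 -m crank '[{"linear":[0.2,0.65,0],"rot":[0,0,-0.3],"hand":1},{"linear":[0.2,0.65,0],"rot":[0,0,-0.25],"hand":1},{"linear":[0,0,0],"rot":[0,0,0],"hand":1},{"linear":[0,0,0],"rot":[0,0,0],"hand":1}]'; python3 st.py; python3 - <<'E'
from h import *
s=snap('side','side1.png');W=cloud(s);w=W[185:240,150:200].reshape(-1,3);p=w[(w[:,2]>.155)&(w[:,2]<.172)]
print(len(p),p.mean(0),cv2.minAreaRect((p[:,:2]*1000).astype(np.float32)))
E
```

```text
clock: 2.9
tool_pos: [0.5656, 0.2555, 0.259]
orientation: [14.6, 89.4, -0.3]
force: [-0.4, 0.2, -0.3]
opening: 0.0876
t 2.90 pos [0.5656 0.2555 0.259 ] yaw of tool y 75.0 x-axis [ 0.01 -0.   -1.  ] F [-0.4   0.17 -0.33] M [-0.132  0.051  0.063] open 0.0876 q [  42.6   14.1   -4.4    0.4  -71.1 -147.7]
136 [0.56253928 0.2533421  0.16013321] ((565.671142578125, 251.45156860351562), (25.836545944213867, 45.911930084228516), 78.68035125732422)
```

View pics/side1.png

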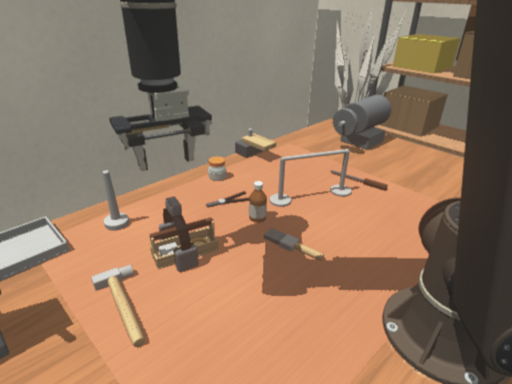

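```bash
python3 -m crank '[{"linear":[0,-0.08,-0.5],"rot":[0,0.11,0],"hand":1},{"linear":[0,0,-0.5],"rot":[0,0,0],"hand":1},{"linear":[0,0,-0.5],"rot":[0,0,0],"hand":1},{"linear":[0,0,-0.4],"rot":[0,0,0],"hand":1},{"linear":[0,0,0],"rot":[0,0,0],"hand":1},{"linear":[0,0,0],"rot":[0,0,0],"hand":1}]'; python3 st.py; python3 - <<'E'
from h import *
snap('side','side2.png')
E
```

```text
clock: 3.7
tool_pos: [0.5659, 0.2453, 0.1467]
orientation: [49.2, 89.6, 34.0]
force: [0.1, 0.2, -0.6]
opening: 0.0876
t 3.70 pos [0.5659 0.2453 0.1467] yaw of tool y 74.8 x-axis [ 0.006  0.004 -1.   ] F [ 0.08  0.15 -0.57] M [-0.014 -0.024  0.005] open 0.0876 q [ 4.160e+01  1.840e+01 -1.350e+01  1.000e-01 -5.770e+01 -1.469e+02]
```

View pics/side2.png

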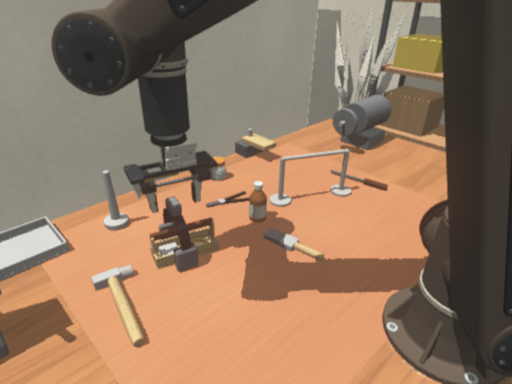

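```bash
python3 -m crank '[{"linear":[0,0.09,-0.1],"rot":[0,0,0],"hand":1},{"linear":[0,0,-0.12],"rot":[0,0,0],"hand":1},{"linear":[0,0,0],"rot":[0,0,0],"hand":1},{"linear":[0,0,0],"rot":[0,0,0],"hand":0.6}]'; python3 st.py; python3 - <<'E'
from h import *
s=snap('side')
cv2.imwrite('pics/side3.png',cv2.resize(cv2.cvtColor(s['image'][140:280,110:240],cv2.COLOR_RGB2BGR),None,fx=4,fy=4,interpolation=cv2.INTER_CUBIC))
E
```

```text
clock: 4.25
tool_pos: [0.5666, 0.2518, 0.1348]
orientation: [51.7, 89.4, 36.5]
force: [0.7, 1.0, 0.5]
opening: 0.0821
t 4.25 pos [0.5666 0.2518 0.1348] yaw of tool y 74.8 x-axis [ 0.008  0.006 -1.   ] F [0.73 1.02 0.53] M [-0.039  0.021 -0.04 ] open 0.0821 q [ 4.200e+01  1.920e+01 -1.410e+01  1.000e-01 -5.620e+01 -1.473e+02]
```

View pics/side3.png

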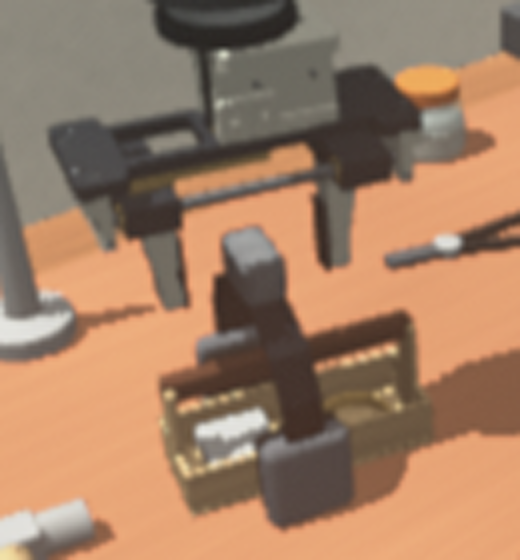

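The fingertips, at (172,300) and (335,255) in the crop, straddle the pad at (256,268). It is well centred, so I'll close.

```bash
python3 -m crank '[{"linear":[0,0,0],"rot":[0,0,0],"hand":0.4},{"linear":[0,0,0],"rot":[0,0,0],"hand":0.3},{"linear":[0,0,0],"rot":[0,0,0],"hand":0.1},{"linear":[0,0,0],"rot":[0,0,0],"hand":0},{"linear":[0,0,0],"rot":[0,0,0],"hand":0},{"linear":[0,0,0],"rot":[0,0,0],"hand":0},{"linear":[0,0,0],"rot":[0,0,0],"hand":0}]'; python3 st.py
```

```text
clock: 5.18
tool_pos: [0.5667, 0.2518, 0.135]
orientation: [52.1, 89.4, 36.8]
force: [0.5, 0.3, -0.0]
opening: 0.0278
t 5.17 pos [0.5667 0.2518 0.135 ] yaw of tool y 74.8 x-axis [ 0.008  0.006 -1.   ] F [ 0.45  0.29 -0.04] M [-0.007 -0.03   0.003] open 0.0278 q [ 4.200e+01  1.920e+01 -1.400e+01  1.000e-01 -5.620e+01 -1.473e+02]
```

Gripped at 27.8 mm. Now I'll lift straight up, slowly at first.

```bash
python3 -m crank '[{"linear":[0,0,0.2],"rot":[0,0,0],"hand":0},{"linear":[0,0,0.3],"rot":[0,0,0],"hand":0},{"linear":[0,0,0.4],"rot":[0,0,0],"hand":0},{"linear":[0,0,0.4],"rot":[0,0,0],"hand":0},{"linear":[0,0,0.4],"rot":[0,0,0],"hand":0},{"linear":[0,0,0.5],"rot":[0,0,0],"hand":0},{"linear":[0,0,0.5],"rot":[0,0,0],"hand":0},{"linear":[0,0,0.5],"rot":[0,0,0],"hand":0},{"linear":[0,0,0.3],"rot":[0,0,0],"hand":0},{"linear":[0,0,0],"rot":[0,0,0],"hand":0}]'; python3 st.py; python3 - <<'E'
from h import *
snap('side','side4.png');snap('top','top4.png')
E
```

```text
clock: 6.42
tool_pos: [0.5643, 0.2499, 0.3571]
orientation: [54.9, 89.4, 39.6]
force: [-0.1, 0.6, -2.5]
opening: 0.0281
t 6.42 pos [0.5643 0.2499 0.3571] yaw of tool y 74.7 x-axis [ 0.008  0.007 -1.   ] F [-0.15  0.62 -2.46] M [-0.072 -0.004  0.025] open 0.0281 q [  42.    11.7    5.2    0.   -82.9 -147.3]
```

View pics/side4.png

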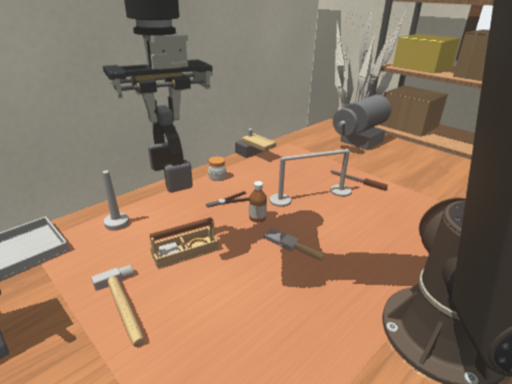

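View pics/top4.png

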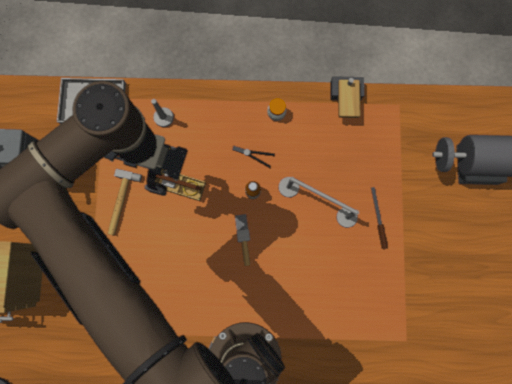

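Side view: the ear defenders hang upright in the gripper at (170,165). The caddy at (183,240) is undisturbed. Next I'll carry them to the rail.

```bash
python3 -m crank '[{"linear":[-0.04,-0.4,0],"rot":[0,0,-0.2],"hand":0},{"linear":[-0.08,-0.7,0],"rot":[0,0,-0.2],"hand":0},{"linear":[-0.08,-0.8,0],"rot":[0,0,-0.2],"hand":0},{"linear":[-0.08,-0.8,0],"rot":[0,0,-0.2],"hand":0},{"linear":[-0.08,-0.8,0],"rot":[0,0,-0.2],"hand":0},{"linear":[-0.08,-0.8,0],"rot":[0,0,-0.2],"hand":0},{"linear":[-0.08,-0.8,0],"rot":[0,0,-0.2],"hand":0},{"linear":[-0.08,-0.8,0],"rot":[0,0,-0.2],"hand":0},{"linear":[-0.08,-0.8,0],"rot":[0,0,-0.2],"hand":0},{"linear":[-0.08,-0.7,0],"rot":[0,0,-0.2],"hand":0},{"linear":[-0.04,-0.4,0],"rot":[0,0,-0.2],"hand":0},{"linear":[0,0,0],"rot":[0,0,0],"hand":0},{"linear":[0,0,0],"rot":[0,0,0],"hand":0}]'; python3 st.py; python3 - <<'E'
from h import *
snap('side','side5.png');s=snap('top','top5.png');W=cloud(s);print(W[186:191,284:294,2].round(3)[::2])
E
```

```text
clock: 8.15
tool_pos: [0.5001, -0.2403, 0.3414]
orientation: [-157.6, 89.1, 175.3]
force: [0.4, 0.5, -1.6]
opening: 0.0278
t 8.15 pos [ 0.5001 -0.2403  0.3414] yaw of tool y 62.9 x-axis [-0.015  0.001 -1.   ] F [ 0.41  0.52 -1.59] M [ 0.034 -0.194  0.001] open 0.0278 q [  -5.4    6.6   -3.     0.   -81.3 -111.6]
[[0.776 0.772 0.773 0.77  0.771 0.767 0.764 0.758 0.742 0.012]
 [0.773 0.775 0.773 0.772 0.771 0.768 0.764 0.761 0.733 0.008]
 [0.777 0.775 0.776 0.771 0.766 0.767 0.765 0.759 0.015 0.007]]
```

View pics/side5.png

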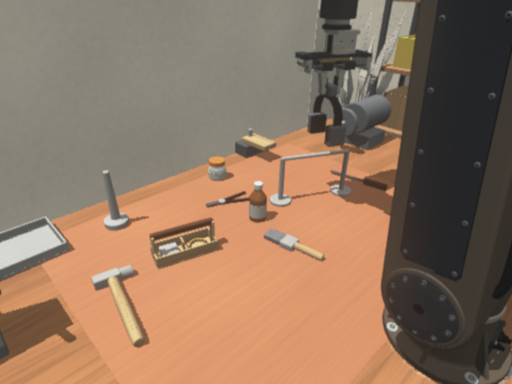

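View pics/top5.png

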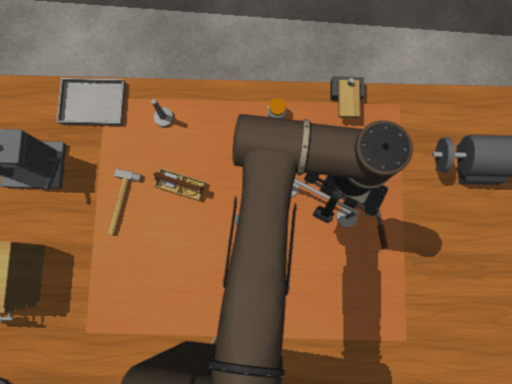

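```bash
python3 -m crank '[{"linear":[0.28,0.2,0],"rot":[0,-0.17,0.12],"hand":0},{"linear":[0,0,-0.3],"rot":[0,0,0],"hand":0},{"linear":[0,0,-0.4],"rot":[0,0,0],"hand":0},{"linear":[0,0,-0.4],"rot":[0,0,0],"hand":0},{"linear":[0,0,0],"rot":[0,0,0],"hand":0},{"linear":[0,0,0],"rot":[0,0,0],"hand":0}]'; python3 st.py; python3 - <<'E'
from h import *
s=snap('side')
cv2.imwrite('pics/side6.png',cv2.resize(cv2.cvtColor(s['image'][50:220,240:390],cv2.COLOR_RGB2BGR),None,fx=3.5,fy=3.5,interpolation=cv2.INTER_CUBIC))
E
```

```text
clock: 9.0
tool_pos: [0.5227, -0.221, 0.2759]
orientation: [33.3, 89.6, 7.4]
force: [-0.7, 0.2, -1.6]
opening: 0.028
t 9.00 pos [ 0.5227 -0.221   0.2759] yaw of tool y 64.2 x-axis [ 0.007  0.001 -1.   ] F [-0.67  0.25 -1.61] M [-0.034  0.001 -0.035] open 0.028 q [-3.200e+00  8.600e+00 -8.900e+00 -1.000e-01 -7.210e+01 -1.126e+02]
```

View pics/side6.png

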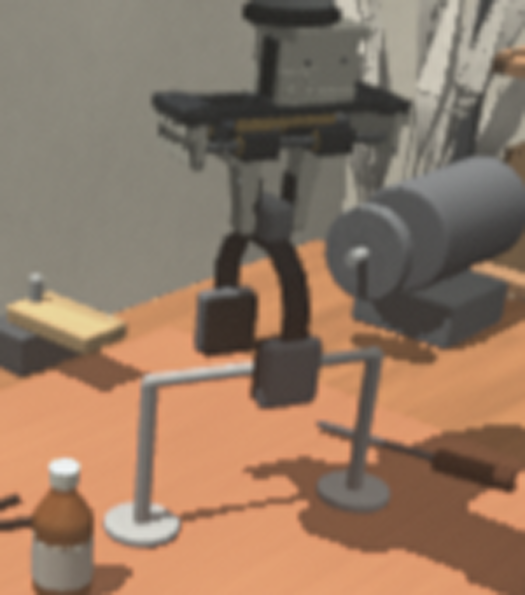

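The cups straddle the bar, one on each side at (225,320) and (287,370) in the crop. I'll descend.

```bash
python3 -m crank '[{"linear":[-0.03,0,-0.35],"rot":[0,0.06,-0.1],"hand":0},{"linear":[0,0,-0.35],"rot":[0,0,0],"hand":0},{"linear":[0,0,-0.35],"rot":[0,0,0],"hand":0},{"linear":[0,0,-0.35],"rot":[0,0,0],"hand":0},{"linear":[0,0,0],"rot":[0,0,0],"hand":0},{"linear":[0,0,0],"rot":[0,0,0],"hand":0}]'; python3 st.py; python3 - <<'E'
from h import *
s=snap('side')
cv2.imwrite('pics/side7.png',cv2.resize(cv2.cvtColor(s['image'][50:220,240:390],cv2.COLOR_RGB2BGR),None,fx=3.5,fy=3.5,interpolation=cv2.INTER_CUBIC))
E
```

```text
clock: 9.8
tool_pos: [0.5257, -0.2211, 0.1975]
orientation: [20.2, 89.2, -6.1]
force: [-0.8, 0.6, -1.7]
opening: 0.0279
t 9.80 pos [ 0.5257 -0.2211  0.1975] yaw of tool y 63.7 x-axis [ 0.013 -0.001 -1.   ] F [-0.77  0.61 -1.72] M [-0.106 -0.015 -0.016] open 0.0279 q [  -3.1   11.5  -15.8    0.   -61.9 -113.2]
```

View pics/side7.png

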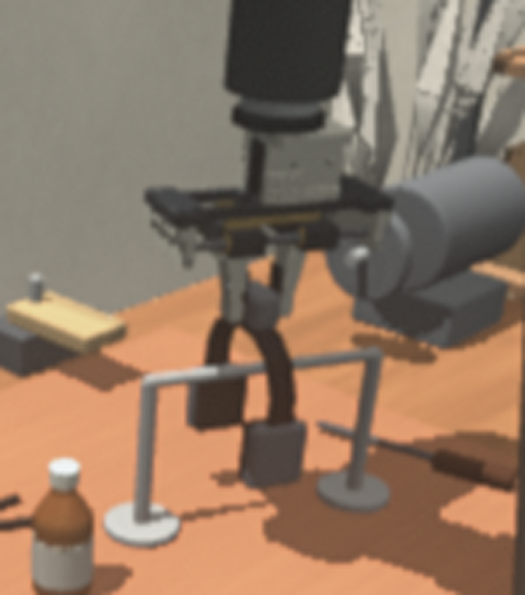

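```bash
python3 -m crank '[{"linear":[-0.09,0,0],"rot":[0,0.13,0],"hand":0},{"linear":[0,0,-0.15],"rot":[0,0,0],"hand":0},{"linear":[0,0,-0.15],"rot":[0,0,0],"hand":0},{"linear":[0,0,-0.12],"rot":[0,0,0],"hand":0},{"linear":[0,0,0],"rot":[0,0,0],"hand":0},{"linear":[0,0,0],"rot":[0,0,0],"hand":0}]'; python3 st.py
```

```text
clock: 10.6
tool_pos: [0.5203, -0.2211, 0.1719]
orientation: [-0.5, 89.8, -26.8]
force: [1.3, -0.1, -1.4]
opening: 0.0277
t 10.60 pos [ 0.5203 -0.2211  0.1719] yaw of tool y 63.7 x-axis [ 0.003 -0.002 -1.   ] F [ 1.31 -0.07 -1.4 ] M [ 0.017 -0.008  0.006] open 0.0277 q [-3.100e+00  1.260e+01 -1.800e+01  1.000e-01 -5.920e+01 -1.132e+02]
```

```bash
python3 -m crank '[{"linear":[0,0,-0.06],"rot":[0,0,0],"hand":0},{"linear":[0,0,-0.05],"rot":[0,0,0],"hand":0},{"linear":[0,0,0],"rot":[0,0,0],"hand":0},{"linear":[0,0,0],"rot":[0,0,0],"hand":0}]'; python3 st.py
```

```text
clock: 11.1
tool_pos: [0.5208, -0.2213, 0.1659]
orientation: [1.2, 89.7, -25.1]
force: [-0.3, 0.2, -0.9]
opening: 0.0281
t 11.10 pos [ 0.5208 -0.2213  0.1659] yaw of tool y 63.8 x-axis [ 0.005 -0.002 -1.   ] F [-0.35  0.17 -0.9 ] M [ 0.028  0.144 -0.014] open 0.0281 q [-3.100e+00  1.290e+01 -1.850e+01  1.000e-01 -5.830e+01 -1.132e+02]
```

```bash
python3 -m crank '[{"linear":[0,0,-0.05],"rot":[0,0,0],"hand":0},{"linear":[0,0,0],"rot":[0,0,0],"hand":0},{"linear":[0,0,0],"rot":[0,0,0],"hand":0}]'; python3 st.py;python3 - <<'E'
from h import *
s=snap('side')
cv2.imwrite('pics/side8.png',cv2.resize(cv2.cvtColor(s['image'][90:220,260:370],cv2.COLOR_RGB2BGR),None,fx=4.5,fy=4.5,interpolation=cv2.INTER_CUBIC))
E
```

```text
clock: 11.48
tool_pos: [0.5215, -0.2216, 0.1659]
orientation: [0.9, 89.5, -25.3]
force: [-0.1, -0.1, -1.3]
opening: 0.0277
t 11.47 pos [ 0.5215 -0.2216  0.1659] yaw of tool y 63.8 x-axis [ 0.007 -0.003 -1.   ] F [-0.14 -0.1  -1.26] M [-0.018  0.027  0.013] open 0.0277 q [  -3.1   12.9  -18.6    0.2  -58.1 -113.2]
```

View pics/side8.png

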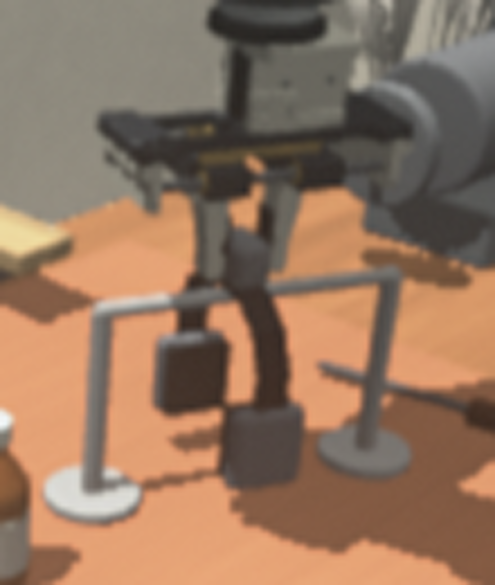

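```bash
python3 -m crank '[{"linear":[-0.03,0,-0.07],"rot":[0,0.05,0],"hand":0},{"linear":[0,0,0],"rot":[0,0,0],"hand":0},{"linear":[0,0,0],"rot":[0,0,0],"hand":0}]'; python3 st.py; python3 -m crank '[{"linear":[0,0,-0.07],"rot":[0,0,0],"hand":0},{"linear":[0,0,0],"rot":[0,0,0],"hand":0}]'; python3 st.py
```

```text
clock: 11.9
tool_pos: [0.5222, -0.2218, 0.1656]
orientation: [-4.8, 89.4, -30.8]
force: [0.4, -0.4, -1.3]
opening: 0.0281
t 11.90 pos [ 0.5222 -0.2218  0.1656] yaw of tool y 63.9 x-axis [ 0.009 -0.005 -1.   ] F [ 0.37 -0.36 -1.33] M [-0.012  0.023  0.041] open 0.0281 q [  -3.1   12.9  -18.6    0.3  -58.  -113.2]
clock: 12.15
tool_pos: [0.5237, -0.2226, 0.165]
orientation: [-5.5, 89.2, -31.5]
force: [-0.5, 1.1, -2.3]
opening: 0.028
t 12.15 pos [ 0.5237 -0.2226  0.165 ] yaw of tool y 64.0 x-axis [ 0.012 -0.008 -1.   ] F [-0.46  1.07 -2.25] M [-0.034  0.022 -0.054] open 0.028 q [  -3.    12.9  -18.7    0.5  -57.6 -113.2]
```

```bash
python3 -m crank '[{"linear":[0,0,0],"rot":[0,0,0],"hand":0.35},{"linear":[0,0,0],"rot":[0,0,0],"hand":0.38},{"linear":[0,0,0],"rot":[0,0,0],"hand":0.45},{"linear":[0,0,0],"rot":[0,0,0],"hand":0.5},{"linear":[0,0,0],"rot":[0,0,0],"hand":0.6},{"linear":[0,0,0],"rot":[0,0,0],"hand":0.7},{"linear":[0,0,0],"rot":[0,0,0],"hand":0.7},{"linear":[0,0,0],"rot":[0,0,0],"hand":0.7}]'; python3 st.py;python3 - <<'E'
from h import *
s=snap('side')
cv2.imwrite('pics/side9.png',cv2.resize(cv2.cvtColor(s['image'][90:220,260:370],cv2.COLOR_RGB2BGR),None,fx=4.5,fy=4.5,interpolation=cv2.INTER_CUBIC))
E
```

```text
clock: 13.15
tool_pos: [0.5231, -0.2226, 0.1632]
orientation: [-10.3, 89.3, -36.3]
force: [0.4, -0.3, -0.1]
opening: 0.0616
t 13.15 pos [ 0.5231 -0.2226  0.1632] yaw of tool y 64.0 x-axis [ 0.01  -0.007 -1.   ] F [ 0.43 -0.31 -0.05] M [-0.004 -0.031 -0.008] open 0.0616 q [  -3.1   13.1  -18.8    0.4  -57.5 -113.2]
```

View pics/side9.png

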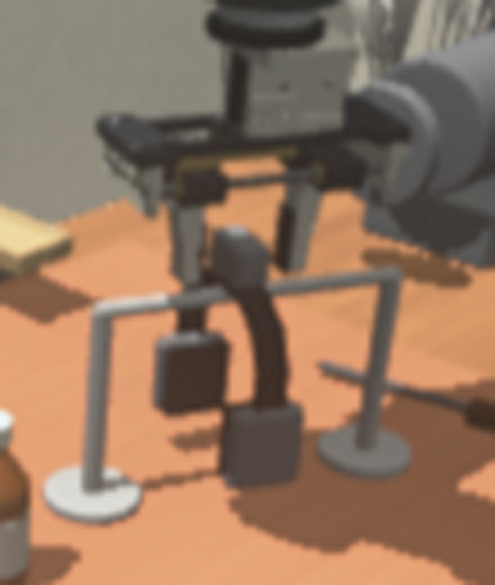

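The ear defenders hang free on the bar, with the pad at (240,258) between the open fingers. I'll raise the arm clear.

```bash
python3 -m crank '[{"linear":[0,0,0.3],"rot":[0,0,0],"hand":0.8},{"linear":[0,0,0.6],"rot":[0,0.1,0],"hand":0.8},{"linear":[0,0,0.6],"rot":[0,0,0],"hand":0.8},{"linear":[0,0,0.4],"rot":[0,0,0],"hand":0.8},{"linear":[0,0.6,0.1],"rot":[0,0,0.2],"hand":0.8},{"linear":[0,0.8,0],"rot":[0,0,0.2],"hand":0.8},{"linear":[0,0.8,0],"rot":[0,0,0.2],"hand":0.8},{"linear":[0,0.8,0],"rot":[0,0,0.2],"hand":0.8},{"linear":[0,0.8,0],"rot":[0,0,0.2],"hand":0.8},{"linear":[0,0,0],"rot":[0,0,0],"hand":0.8}]'; python3 st.py;python3 - <<'E'
from h import *
s=snap('side','side10.png')
W=cloud(s)
w=W[100:180,290:350].reshape(-1,3);p=w[(w[:,2]>.18)&(w[:,2]<.21)]
print(len(p),p.mean(0),p.max(0))
p=p[p[:,2]>.187];print(cv2.minAreaRect((p[:,:2]*1000).astype(np.float32)))
snap('top','top10.png')
E
```

```text
clock: 14.45
tool_pos: [0.5216, 0.0117, 0.2875]
orientation: [-48.5, 89.6, -69.5]
force: [-0.9, 0.2, -0.1]
opening: 0.0701
t 14.45 pos [0.5216 0.0117 0.2875] yaw of tool y 69.0 x-axis [ 0.002 -0.006 -1.   ] F [-0.9   0.19 -0.07] M [-0.05   0.024 -0.02 ] open 0.0701 q [  23.1    3.8  -13.1    0.4  -73.1 -134.3]
109 [ 0.54341355 -0.28554543  0.18754867] [ 0.6978817  -0.20165817  0.19435505]
((522.3047485351562, -221.6910400390625), (27.101194381713867, 44.41912841796875), 57.34681701660156)
```

View pics/side10.png

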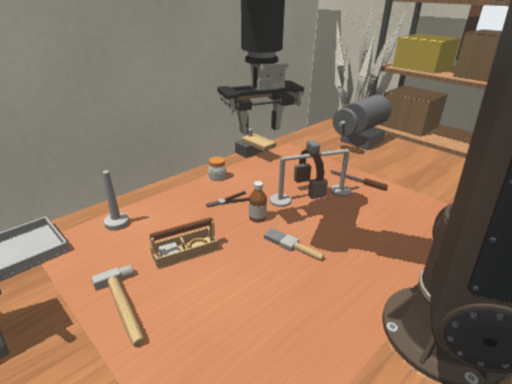

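View pics/top10.png

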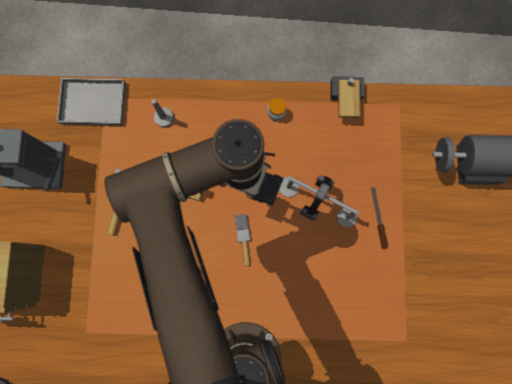

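The ear defenders hang on the rail near side-view pixel (312,165), with the crown 3 mm off the bar line. Next I'll measure the caddy from the stored unobstructed top view and the side view.

```bash
python3 - <<'E'
from h import *
np.set_printoptions(suppress=True,precision=4)
s=snap('top');K=s['K'];Ci=np.linalg.inv(s['camera_from_world']);o=Ci[:3,3]
def ray(uv,z):
    uv=np.atleast_2d(uv).astype(float)
    d=np.stack([(uv[:,0]-K[0,2])/K[0,0],-(uv[:,1]-K[1,2])/K[1,1],-np.ones(len(uv))],1)@Ci[:3,:3].T
    return o+d*((z-o[2])/d[:,2])[:,None]
b=cv2.imread('pics/top5.png');c=b[160:212,145:215]
cv2.imwrite('pics/tc5.png',cv2.resize(c,None,fx=10,fy=10,interpolation=cv2.INTER_CUBIC))
s2=snap('side');W=cloud(s2)
cv2.imwrite('pics/sc5.png',cv2.resize(cv2.cvtColor(s2['image'][205:275,140:225],cv2.COLOR_RGB2BGR),None,fx=8,fy=8,interpolation=cv2.INTER_CUBIC))
w=W[205:270,140:225].reshape(-1,3);p=w[(w[:,2]>.074)&(w[:,2]<.1)]
l=cv2.fitLine((p[:,:2]*1000).astype(np.float32),cv2.DIST_HUBER,0,.1,.01).ravel();q=(p[:,:2]*1000-l[2:])@l[:2]
print('side handle',len(p),l,np.degrees(np.arctan2(l[1],l[0])),q.min(),q.max(),l[2:]+l[:2]*(q.min()+q.max())/2)
for uv in [(156,180),(205,188)]: print(ray(uv,.083))
np.savez('cal.npz',K=K,Ci=Ci)
E
```

```text
side handle 390 [  0.274    0.9617 559.093  239.9808] 74.0991 -83.55566256411814 76.54770481245936 [558.133  236.6109]
[[0.5632 0.3025 0.083 ]]
[[0.5409 0.1422 0.083 ]]
```

View pics/tc5.png

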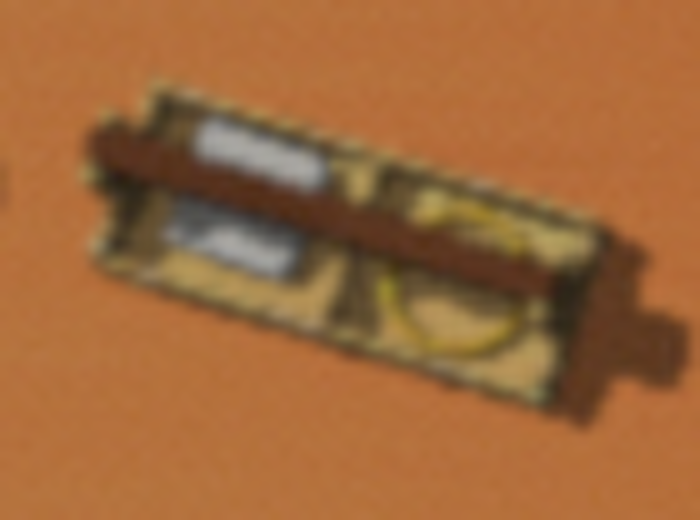

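View pics/sc5.png

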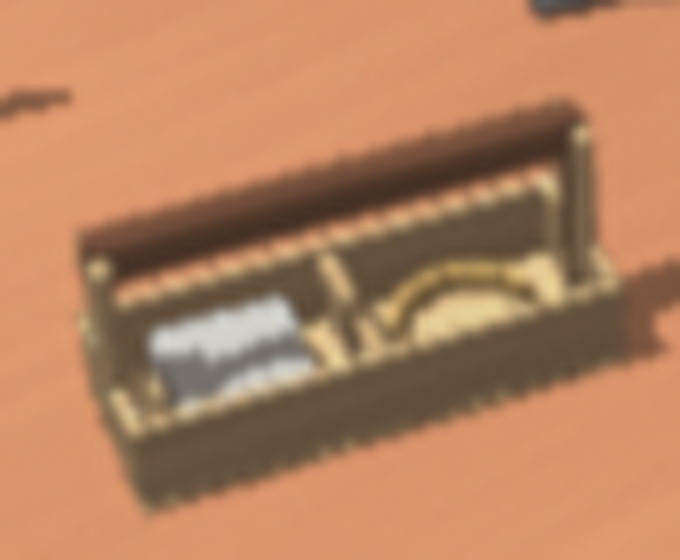

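```bash
python3 -m crank '[{"linear":[0.04,0.2,0],"rot":[0,0,0.9],"hand":1},{"linear":[0.04,0.2,0],"rot":[0,0,0.95],"hand":1},{"linear":[0.04,0.2,0],"rot":[0,0,0.95],"hand":1},{"linear":[0.04,0.2,0],"rot":[0,0,0.95],"hand":1},{"linear":[0.04,0.2,0],"rot":[0,0,0.95],"hand":1},{"linear":[0.04,0.2,0],"rot":[0,0,0.95],"hand":1},{"linear":[0.04,0.2,0],"rot":[0,0,0.95],"hand":1},{"linear":[0.04,0.2,0],"rot":[0,0,0.95],"hand":1},{"linear":[0.04,0.2,0],"rot":[0,0,0.95],"hand":1},{"linear":[0.04,0.2,0],"rot":[0,0,0.95],"hand":1},{"linear":[0.04,0.2,0],"rot":[0,0,0.95],"hand":1},{"linear":[0.04,0.2,0],"rot":[0,0,0.95],"hand":1},{"linear":[0.04,0.2,0],"rot":[0,0,0.95],"hand":1},{"linear":[0.04,0.2,0],"rot":[0,0,0.95],"hand":1},{"linear":[0.04,0.2,0],"rot":[0,0,0.95],"hand":1},{"linear":[0.04,0.2,0],"rot":[0,0,0.95],"hand":1},{"linear":[0.04,0.2,0],"rot":[0,0,0.95],"hand":1},{"linear":[0,0.2,0],"rot":[0,0,0.95],"hand":1},{"linear":[0,0,0],"rot":[0,0,0],"hand":1},{"linear":[0,0,0],"rot":[0,0,0],"hand":1}]'; python3 st.py
```

```text
clock: 17.15
tool_pos: [0.5689, 0.2028, 0.2853]
orientation: [-98.0, 89.6, -33.7]
force: [-0.1, 0.2, 0.8]
opening: 0.0875
t 17.15 pos [0.5689 0.2028 0.2853] yaw of tool y 154.3 x-axis [ 0.005 -0.004 -1.   ] F [-0.07  0.24  0.77] M [0.028 0.065 0.008] open 0.0875 q [ 38.4  11.9  -3.7   0.4 -74.2 -64.2]
```

```bash
python3 -m crank '[{"linear":[-0.03,0.25,0],"rot":[0.04,0.06,0.7],"hand":1},{"linear":[-0.03,0.25,-0.3],"rot":[0,0,0.7],"hand":1},{"linear":[-0.02,0.25,-0.5],"rot":[0,0,0.65],"hand":1},{"linear":[0,0,-0.6],"rot":[0,0,0],"hand":1},{"linear":[0,0,-0.5],"rot":[0,0,0],"hand":1},{"linear":[0,0,-0.4],"rot":[0,0,0],"hand":1},{"linear":[0,0,0],"rot":[0,0,0],"hand":1},{"linear":[0,0,0],"rot":[0,0,0],"hand":1}]'; python3 st.py;python3 - <<'E'
from h import *
s=snap('side')
cv2.imwrite('pics/side11.png',cv2.resize(cv2.cvtColor(s['image'][150:280,110:240],cv2.COLOR_RGB2BGR),None,fx=4.5,fy=4.5,interpolation=cv2.INTER_CUBIC))
E
```

```text
clock: 18.15
tool_pos: [0.566, 0.2428, 0.1463]
orientation: [-47.9, 89.8, 25.9]
force: [0.3, 0.2, 1.5]
opening: 0.088
t 18.15 pos [0.566  0.2428 0.1463] yaw of tool y 163.8 x-axis [ 0.004  0.002 -1.   ] F [0.33 0.2  1.52] M [-0.005  0.019 -0.007] open 0.088 q [ 41.4  18.4 -13.5   0.1 -57.8 -57.6]
```

View pics/side11.png

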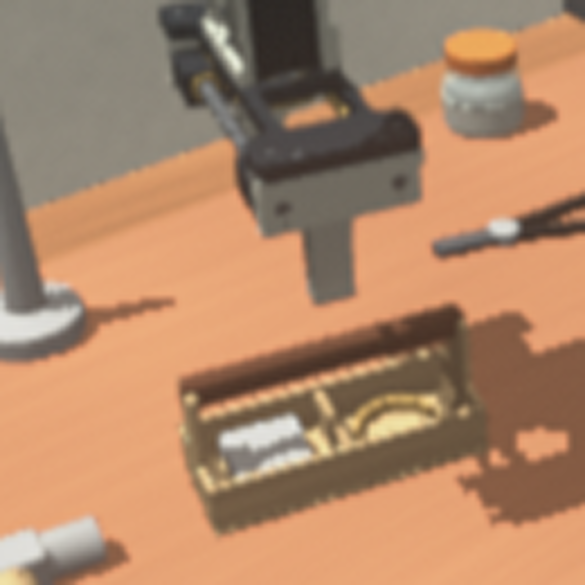

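The finger stands at (330,260) in the crop, above the handle, and nothing is in the way below. I'll descend.

```bash
python3 -m crank '[{"linear":[-0.02,0.1,-0.3],"rot":[0,0.03,0.15],"hand":1},{"linear":[0,0,-0.4],"rot":[0,0,0],"hand":1},{"linear":[0,0,-0.4],"rot":[0,0,0],"hand":1},{"linear":[0,0,-0.3],"rot":[0,0,0],"hand":1},{"linear":[0,0,0],"rot":[0,0,0],"hand":1},{"linear":[0,0,0],"rot":[0,0,0],"hand":1}]'; python3 st.py
```

```text
clock: 18.95
tool_pos: [0.5658, 0.2514, 0.0613]
orientation: [-24.6, 89.5, 50.1]
force: [0.6, 0.3, 0.0]
opening: 0.0878
t 18.95 pos [0.5658 0.2514 0.0613] yaw of tool y 164.7 x-axis [ 0.005  0.006 -1.   ] F [0.6  0.25 0.02] M [ 0.031  0.055 -0.018] open 0.0878 q [ 42.   23.7 -18.3  -0.1 -47.5 -57.2]
```

```bash
python3 -m crank '[{"linear":[-0.01,-0.04,-0.07],"rot":[-0.07,0.06,0],"hand":1},{"linear":[0,0,0],"rot":[0,0,0],"hand":0.8},{"linear":[0,0,0],"rot":[0,0,0],"hand":0.6}]'; python3 st.py;python3 - <<'E'
from h import *
s=snap('side')
cv2.imwrite('pics/side12.png',cv2.resize(cv2.cvtColor(s['image'][150:280,110:240],cv2.COLOR_RGB2BGR),None,fx=4.5,fy=4.5,interpolation=cv2.INTER_CUBIC))
snap('top','top12.png')
E
```

```text
clock: 19.32
tool_pos: [0.566, 0.2496, 0.0586]
orientation: [-36.0, 89.9, 38.7]
force: [-0.1, -0.3, 0.2]
opening: 0.0727
t 19.32 pos [0.566  0.2496 0.0586] yaw of tool y 164.7 x-axis [ 0.002  0.002 -1.   ] F [-0.15 -0.3   0.16] M [-0.024  0.082 -0.057] open 0.0727 q [ 41.9  23.9 -18.3   0.  -47.6 -57.1]
```

View pics/side12.png

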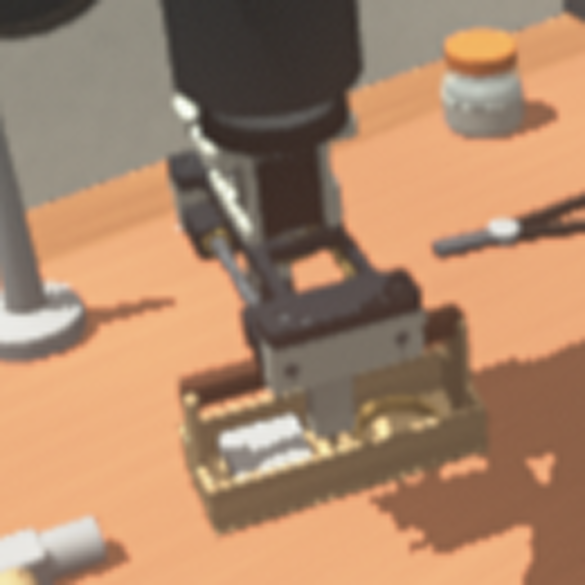

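The finger at (332,405) in the crop hangs in front of the handle and above the tray wall. I'll close now.

```bash
python3 -m crank '[{"linear":[0,0,0],"rot":[0,0,0],"hand":0.4},{"linear":[0,0,0],"rot":[0,0,0],"hand":0.25},{"linear":[0,0,0],"rot":[0,0,0],"hand":0.2},{"linear":[0,0,0],"rot":[0,0,0],"hand":0.15},{"linear":[0,0,0],"rot":[0,0,0],"hand":0},{"linear":[0,0,0],"rot":[0,0,0],"hand":0},{"linear":[0,0,0],"rot":[0,0,0],"hand":0},{"linear":[0,0,0],"rot":[0,0,0],"hand":0},{"linear":[0,0,0],"rot":[0,0,0],"hand":0}]'; python3 st.py; python3 -m crank '[{"linear":[0,0,0.12],"rot":[0,0,0],"hand":0},{"linear":[0,0,0.12],"rot":[0,0,0],"hand":0},{"linear":[0,0,0.12],"rot":[0,0,0],"hand":0},{"linear":[0,0,0],"rot":[0,0,0],"hand":0},{"linear":[0,0,0],"rot":[0,0,0],"hand":0},{"linear":[0,0,0],"rot":[0,0,0],"hand":0}]'; python3 st.py;python3 - <<'E'
from h import *
s=snap('side')
cv2.imwrite('pics/side13.png',cv2.resize(cv2.cvtColor(s['image'][150:280,110:240],cv2.COLOR_RGB2BGR),None,fx=4.5,fy=4.5,interpolation=cv2.INTER_CUBIC))
E
```

```text
clock: 20.55
tool_pos: [0.5664, 0.2496, 0.0587]
orientation: [-38.5, 89.8, 36.2]
force: [0.8, -0.9, -0.3]
opening: 0.0138
t 20.55 pos [0.5664 0.2496 0.0587] yaw of tool y 164.7 x-axis [ 0.002  0.002 -1.   ] F [ 0.82 -0.91 -0.27] M [ 0.015 -0.147 -0.103] open 0.0138 q [ 41.8  24.  -18.3   0.  -47.5 -57.1]
clock: 21.3
tool_pos: [0.5639, 0.2484, 0.0797]
orientation: [113.6, 89.9, -171.7]
force: [-0.3, 0.5, -5.4]
opening: 0.0138
t 21.30 pos [0.5639 0.2484 0.0797] yaw of tool y 164.7 x-axis [-0.002 -0.    -1.   ] F [-0.26  0.49 -5.39] M [0.002 0.113 0.016] open 0.0138 q [ 41.9  22.5 -17.3  -0.1 -50.3 -57.1]
```

View pics/side13.png

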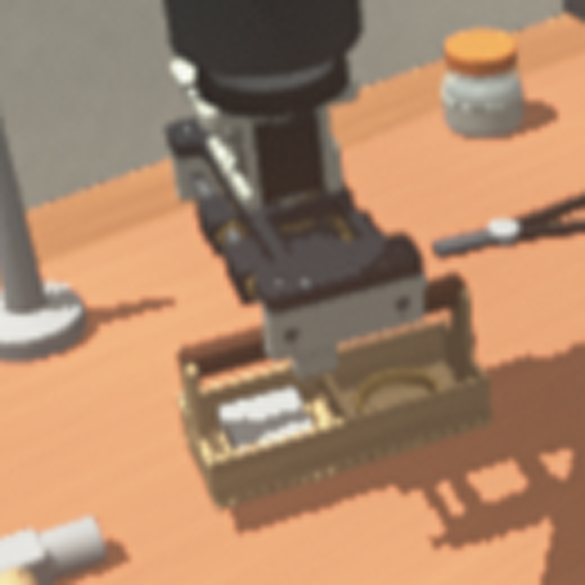

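The caddy lifts level: the handle slope is unchanged from (190,355) to (450,280), and both contents are inside. I'll lift further.

```bash
python3 -m crank '[{"linear":[0,0,0.15],"rot":[0,0,0],"hand":0},{"linear":[0,0,0.2],"rot":[0,0,0],"hand":0},{"linear":[0,0,0.2],"rot":[0,0,0],"hand":0},{"linear":[0,0,0.2],"rot":[0,0,0],"hand":0},{"linear":[0,0,0.2],"rot":[0,0,0],"hand":0},{"linear":[0,0,0.2],"rot":[0,0,0],"hand":0},{"linear":[0,0,0.2],"rot":[0,0,0],"hand":0},{"linear":[0,0,0.2],"rot":[0,0,0],"hand":0},{"linear":[0,0,0.2],"rot":[0,0,0],"hand":0},{"linear":[0,0,0.15],"rot":[0,0,0],"hand":0},{"linear":[0,0,0.1],"rot":[0,0,0],"hand":0},{"linear":[0,0,0],"rot":[0,0,0],"hand":0},{"linear":[0,0,0],"rot":[0,0,0],"hand":0},{"linear":[0,0,0],"rot":[0,0,0],"hand":0},{"linear":[0,0,0],"rot":[0,0,0],"hand":0}]'; python3 st.py;python3 - <<'E'
from h import *
s=snap('side','side14.png');snap('top','top14.png');W=cloud(s)
cv2.imwrite('pics/sc14.png',cv2.resize(cv2.cvtColor(s['image'][130:260,110:240],cv2.COLOR_RGB2BGR),None,fx=4.5,fy=4.5,interpolation=cv2.INTER_CUBIC))
w=W[100:180,290:350].reshape(-1,3);p=w[(w[:,2]>.187)&(w[:,2]<.21)&(w[:,0]<.6)]
print('pad',cv2.minAreaRect((p[:,:2]*1000).astype(np.float32)),p.max(0))
print(monitor.get_obs()['qvel'].round(2))
E
```

```text
clock: 23.22
tool_pos: [0.5632, 0.248, 0.2078]
orientation: [115.9, 89.8, -169.4]
force: [-0.3, 0.3, -5.9]
opening: 0.0139
t 23.23 pos [0.5632 0.248  0.2078] yaw of tool y 164.7 x-axis [-0.003 -0.001 -1.   ] F [-0.33  0.33 -5.95] M [0.038 0.037 0.051] open 0.0139 q [ 41.9  15.8  -8.6  -0.1 -65.8 -57.2]
pad ((520.4174194335938, -220.0067138671875), (26.92035675048828, 44.56853485107422), 66.12837982177734) [ 0.54393792 -0.20374147  0.19425473]
[-0.05 -0.14  0.23  0.11 -0.04 -0.06]
```

View pics/side14.png

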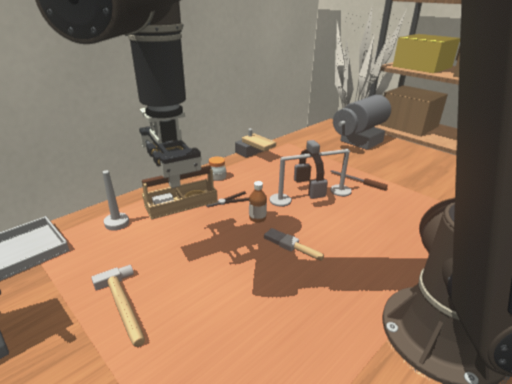

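View pics/sc14.png

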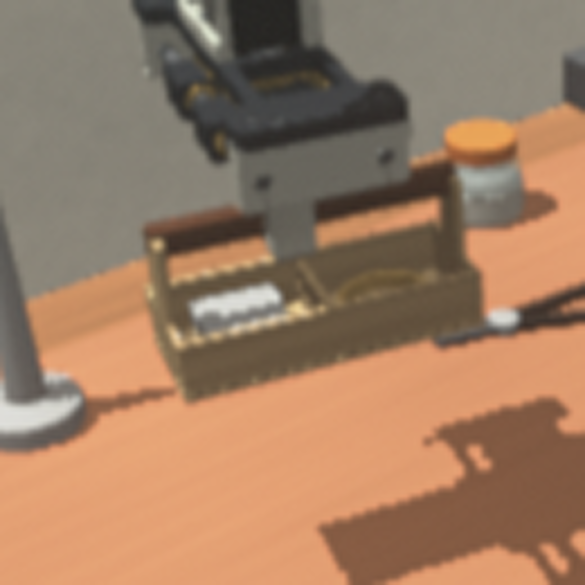

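The side view shows the caddy aloft with the block at (235,305) and the bangle at (385,285) of the crop. The ear defenders are still on the rail. Before handing in, I'll check the tilt numerically.

```bash
python3 -m crank '[{"linear":[0,0,0],"rot":[0,0,0],"hand":0},{"linear":[0,0,0],"rot":[0,0,0],"hand":0},{"linear":[0,0,0],"rot":[0,0,0],"hand":0},{"linear":[0,0,0],"rot":[0,0,0],"hand":0}]'; python3 - <<'E'
from h import *
from st import st
s=snap('side');W=cloud(s);hsv=cv2.cvtColor(s['image'],cv2.COLOR_RGB2HSV)
w=W[160:222,138:222].reshape(-1,3);h=hsv[160:222,138:222].reshape(-1,3)
k=(np.abs(w[:,0]-.56)<.06)&(np.abs(w[:,1]-.235)<.11)&(h[:,0]<14)&(h[:,1]>110)&(h[:,2]<120)&(w[:,2]>.17);p=w[k]
d=np.array([.264,.9645]);a=(p[:,:2]-[.5605,.234])@d
for lo,hi in((-.09,-.06),(-.06,-.03),(.03,.06),(.06,.09)):
    q=(a>lo)&(a<hi);print(lo,q.sum(),np.median(p[q,2]) if q.sum() else None)
c=np.polyfit(a,p[:,2],1);print('slope',c)
st()
E
```

```text
clock: 23.82
tool_pos: [0.5632, 0.2481, 0.2077]
orientation: [115.9, 89.8, -169.4]
force: [-0.4, -0.6, -5.2]
opening: 0.0142
-0.09 10 0.2320346751659508
-0.06 8 0.21824462356039612
0.03 25 0.2304344949848074
0.06 18 0.23049752718043137
slope [0.02491394 0.22522577]
t 23.88 pos [0.5632 0.248  0.2077] yaw of tool y 164.7 x-axis [-0.003 -0.001 -1.   ] F [-0.23  0.01 -5.04] M [ 0.016  0.079 -0.039] open 0.0138 q [ 41.9  15.8  -8.6  -0.1 -65.8 -57.2]
```

```bash
python3 -c "
from plant import ticket
print(ticket.close_job())"
```

```text
the job is handed in; nothing more can be done
None
```

I hung the ear defenders on the rail and released them. I then lifted the caddy by its handle, about 14 mm off the middle towards the block, and handed the job in at about 24 s while holding it still. No verdict was reported.

What the last checks showed:
- **Ear defenders:** the crown was about 1 mm off the bar line, roughly 9 mm from mid-bar, and 2–3° off in yaw. They hung upright with the fingers well away.
- **Caddy:** its underside was about 145 mm above the bench. The handle slope measured about 0.025 rad, from noisy depth points.
- **Load and grip:** the block and bangle were seen inside the tray. The grip opening was 14 mm, the load about 5–6 N, and the arm was at rest.
- **Bystanders:** none looked moved in the side pictures, but I did not measure their positions.

**Unclear reading:** while lowering the ear defenders onto the bar, the force reading gave no clear sign of contact, because noise was about 1 N. I judged they had landed because the downward moves stalled at the expected height, and the pictures after release agreed.

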